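# Rock test of a base plate with a straightedge

## Robot

A 7-joint arm with a two-finger parallel gripper is mounted at the origin on a cart in front of the work surface, level with it; the furniture and walls round the work are solid. World frame = base frame: x ahead of the robot, y to its left, z up, the work surface at z = 0. Lengths are in mm, angles in rad, forces in N, time in s.
With the tool pointing down it reaches from about 400 to 875 mm from the base axis. Payload 4.4 kg.
Tool frame: the origin (TCP) lies midway between the tips of the shut fingers; the grasp point (between the pads) lies 19 mm behind it (ctrl.pinch_z is the distance from the TCP to the grasp point, in mm); z points along the fingers, y is the line along which they close (so a half turn about z gives the same grasp; the last joint's range is limited). The gripper opens to 85 mm and grips with 20 to 120 N. Pads are 22 mm wide; open, the fingers measure 114 mm over their backs; the gripper's body (76 mm by 85 mm) begins 54 mm behind the grasp point. The pads swing forward as they close: fully open they stand 13 mm farther back than shut.
Start: joints at [-1.252, 0.628, 0.038, 1.517, -0.027, 0.996, -0.02], TCP at [243.971, 602.492, 231.313] pointing down, gripper open.
Joint ranges: [-3.06, 3.06], [-0.37, 2.12], [-1.25, 1.32], [0.18, 2.47], [-1.1, 4.24], [0.23, 1.98], [-2.94, 2.94]. Speed limits (rad/s): [2.57, 2.57, 3.14, 3.14, 3.14, 3.14, 3.14].

## Interface

Orientations are given as [roll, pitch, yaw] about the fixed x, y, z axes, in that order (R = Rz(yaw) Ry(pitch) Rx(roll)).
In Python, from cell import read_state, cams, order, ctrl gives the robot as it stands.
- The arm moves only by the tool move_arm, never from a script. Its argument "targets" is text: rows parted by semicolons, each of 7 numbers parted by spaces: the gripper's target within -1 to 1 (fully open at 1, half-way at 0, shut at -1), then the shift along the tool's x, y, z in cm, then the turn, a rotation vector about the tool's x, y, z in degrees. A call has 1 to 5 rows; each row shifts and turns the commanded pose from where the row before left it, along the tool's axes as they then stand; what a row does not reach is not made up. A row lasts 1/12 s, in which the tool goes at most 41.7 mm and 7.16 degrees, less where a joint would pass 70% of its speed; a pose out of reach is approached as far as the arm can. A call with a gripper value outside its range is refused whole. The fingers move at their own pace and stop on an object; the grip force is fixed at half the most. Time passes only in rows, so rows that do not move let the fingers close. It gives the time, the measured TCP pose, the force, the opening and the grip force at its end, in the units of the state.
- read_state(): the state, without advancing time (a new reading comes with each control period).
- cams.get_image(name): name is "scene" or "top"; returns a dict with "color" (420x560x3 uint8, red, green, blue), "fovy" (degrees; the focal length in pixels is half the picture's height over the tangent of half this angle, whatever the lens; pixels are square), "cx", "cy" (the principal point, pixels), "rvec" (rotation vector, rad) and "tvec" (3), from world to camera coordinates, as OpenCV has them. Camera axes: x right, y down, z forward; pixel columns grow to the right and rows downward; lengths in mm; the calibration is good to about 2 mm. A picture is of the moment at which its call begins. There is no depth.
- order.finish_job(): hands the job in; it is judged then, once.
The state is a dict: "clock": time; "qpos": joint angles; "qd": joint speeds; "tau": joint torques, N m; "eef_pos": TCP position; "tool_rot": TCP orientation; "force": force on the tool from outside, world axes, zero at the start; "torque": the same for the moment, N m; "width": finger opening in mm; "gripper_force": force on a finger pad.
Only numpy, scipy, OpenCV 4.12 (cv2) and the standard library are available. Lean on these libraries where they do the work, as an engineer would, in place of code of your own. Each camera call takes 0.05 s, during which the arm holds its last target. There are 200 camera calls.

## Task

Check the long three-land base plate for rocking: lay the straightedge flat and lengthwise along the middle of the plate, so that it crosses all three lands and is centred over the high middle one, and let go of it. Then press its plain end down onto the plate's end land, holding it there for a moment, and after that do the same with the end that has the hanging hole. Leave the straightedge lying on the plate and leave the base plates and everything else where they stand.

Things in the scene. Friction and masses are not known exactly. Their poses are not given: they have to be found in the camera images.
- straightedge: Straightedge: grey metal flat bar 240 x 28 x 14 mm, about 0.25 kg, lying flat on the bench. Origin: centre of its underside; z up, upper face at z = 14 mm; x along it towards the end with the hanging hole (10 mm across, 108 mm from the centre: press just inboard, about 90 mm out); -x is the plain end. Lift it at its middle, across the 28 mm width.
- base_plate: Long base plate, dark steel 260 x 90 x 12 mm, 2.4 kg, loose. Origin: centre of underside, x along it, z up. Three lighter grey lands cross it: end lands at x = 90 to 130 mm either side, tops at z = 16 mm; middle land x = -10 to 10 mm, top at z = 22 mm. A straightedge along x rests on the middle land, level or tipped, and rocks: a pressed end tips about 4 degrees until it meets its end land.
- short_plate: Bystander, not to be touched: a shorter base plate, 140 x 80 mm, 12 mm thick with only two lands (tops 16 mm high), 1.1 kg. Origin: centre of its underside, x along its length.
- terminal_box: Bystander, not to be touched: small black project box with grey lid and two binding posts, 55 x 75 x 57 mm. Origin: centre of its underside.
Things that resemble listed ones, but are neither listed nor needed, are in the scene too. There is more than one size of the straightedge; the one meant has the size given above.

How it is judged (in metres and radians):
On the way, in this order (a step that is already met when the one before it is completed fails the run):
1. the straightedge lies along the base plate's middle, centred within 20 mm and in line within 10 degrees, and the fingers have let go of it (horizontal distance between straightedge and base_plate below 0.02 m and angle between the x axis of straightedge and the x axis of base_plate, either way round below 0.175 rad and z of straightedge in the frame of base_plate between 0.014 and 0.032 m and angle between straightedge's own z axis and vertical below 0.15 rad and contact force between the fingers and straightedge below 0.1 N and linear speed of straightedge below 0.05 m/s), for 0.2 s.
2. its plain end is pressed down by the fingers (more than 50 mm out from its centre, over 1 N), so that it tips that way by more than 2.6 degrees on the plate (contact force between the fingers and straightedge above 1 N and contact force between straightedge and base_plate above 1 N and angle between straightedge's own x axis and vertical below 1.5258 rad and x of the grasp point in the frame of straightedge below -0.05 m and horizontal distance between straightedge and base_plate below 0.03 m), for 0.15 s.
3. its hanging-hole end is pressed down likewise, so that it rocks the other way by more than 2.6 degrees (contact force between the fingers and straightedge above 1 N and contact force between straightedge and base_plate above 1 N and angle between straightedge's own x axis and vertical above 1.6158 rad and x of the grasp point in the frame of straightedge above 0.05 m and horizontal distance between straightedge and base_plate below 0.03 m), for 0.15 s.
At the end, for the whole second after the job is handed in: The straightedge lies still (it may go on teetering slightly) on the base plate's lands, flat, its centre within 30 mm of the plate's centre and in line with the plate within 15 degrees (horizontal distance between straightedge and base_plate below 0.03 m and angle between the x axis of straightedge and the x axis of base_plate, either way round below 0.26 rad and z of straightedge in the frame of base_plate between 0.014 and 0.032 m and angle between straightedge's own z axis and vertical below 0.15 rad and linear speed of straightedge below 0.05 m/s); the robot touches nothing.
It fails at once if the base plate is shoved more than 30 mm (distance of base_plate from where it was at the start of the episode above 0.03 m).
It fails at once if the short plate is moved more than 20 mm (distance of short_plate from where it was at the start of the episode above 0.02 m).
It fails at once if the terminal box is moved more than 20 mm (distance of terminal_box from where it was at the start of the episode above 0.02 m).
It also fails if it takes over 61 s, if anything falls off the work surface, if the arm or the gripper's body presses on something with over 40 N, if the wrist force passes 120 N, or if a joint passes its speed limit or range.

## Working session

There is one attempt and no reset: what is moved stays moved. The work goes in short steps, Python scripts to look and compute and a tool call to move; the robot and the scene stay as the last step left them, time stands still between calls to the robot, and variables do not carry over. Pictures are saved under pics/ and viewed, at most 10 in all, crops included, and the job is handed in when it is done.

Besides the shell and the picture viewer there is one more tool, called by a JSON object that holds its "name" and its "arguments", one argument or row to a line. move_arm: Moves the arm, as the interface text tells. Its arguments: {"type":"object","properties":{"targets":{"type":"string"}},"required":["targets"]}

```bash
mkdir -p pics
cat > h.py <<'E'
import numpy as np, cv2
from cell import read_state, cams, order, ctrl
from scipy.spatial.transform import Rotation as Ro
def shot(n,f):
    d=cams.get_image(n); cv2.imwrite(f,d["color"][:,:,::-1]); np.save('pics/'+n+'.npy',{k:v for k,v in d.items() if k!="color"},allow_pickle=True); return d
def w(n,u,v,z):
    d=np.load('pics/'+n+'.npy',allow_pickle=True).item()
    f=210/np.tan(np.radians(d["fovy"])/2); R=cv2.Rodrigues(np.array(d["rvec"],float))[0]; t=np.array(d["tvec"]).ravel()
    c=-R.T@t; r=R.T@np.array([(u-d["cx"])/f,(v-d["cy"])/f,1]); return c+r*(z-c[2])/r[2]
E
python3 - <<'E'
from h import *
for n in("top","scene"):
    d=shot(n,f'pics/{n}0.png'); print({k:v for k,v in d.items() if k!="color"})
print(read_state())
E
```

```text
{'fovy': 48.411859825873336, 'cx': 275.4379737272166, 'cy': 208.8547614868451, 'rvec': array([ 2.18997637, -2.16717187,  0.05942669]), 'tvec': array([  76.92078866,  582.08451145, 1019.38240819])}
{'fovy': 47.32402926013797, 'cx': 279.084222449425, 'cy': 207.64523244905442, 'rvec': array([ 2.29383951, -0.55686798,  0.21400974]), 'tvec': array([-484.60675932,  259.49578628,  813.79468848])}
{'clock': 0.1, 'qpos': array([-1.25176152,  0.62926641,  0.03843903,  1.51822856, -0.02697629,
        0.99631226, -0.02001501]), 'qd': array([ 0.00133505, -0.00218824, -0.00085511, -0.00184931, -0.00013035,
        0.00035904, -0.00043732]), 'tau': array([ 3.88366228e-03, -5.64541233e+01,  1.23051200e+00, -1.93978482e+01,
        1.12359744e-02,  5.45021030e-03,  5.71070061e-06]), 'eef_pos': array([243.78390141, 601.96554635, 230.48528497]), 'tool_rot': array([-3.13989625e+00,  3.35367842e-05,  2.75676130e+00]), 'force': array([0.26682655, 0.6463523 , 0.28806214]), 'torque': array([ 0.00352734, -0.00432231,  0.00195632]), 'gripper_force': 0.0, 'width': 85.5351082814595}
```

View pics/top0.png

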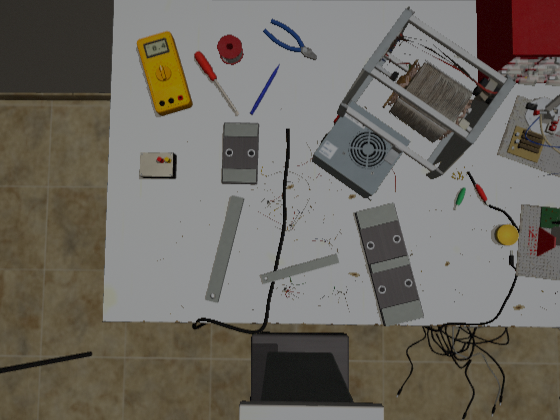

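View pics/scene0.png

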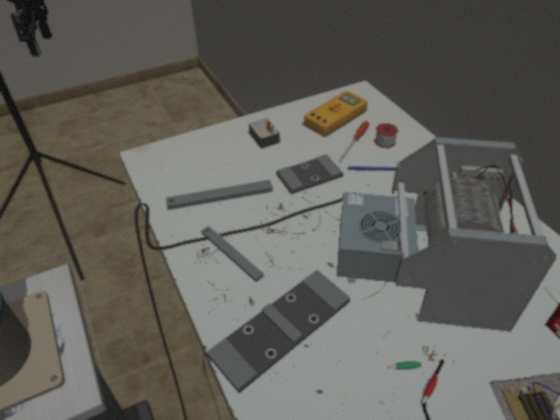

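Candidates for the straightedge: a long bar at top (225,248) with its hole at the lower end (213,296), and a smaller bar at (300,268) with its hole at the left end (265,278). The long plate is at (388,264) with three lands. The short plate is at (240,153) and the terminal box at (157,165). I'll check sizes with one enlarged crop.

Run:
```python
from h import *
im=cv2.imread('pics/top0.png')[180:335,190:435]
cv2.imwrite('pics/crop0.png',cv2.resize(im,None,fx=3.2,fy=3.2,interpolation=cv2.INTER_CUBIC))
for p in [(225,248,14),(388,264,16),(300,368,0),(275,209,0)]: print(p,w('top',*p).round(1))
```

```text
(225, 248, 14) [493.  194.7  14. ]
(388, 264, 16) [ 461.8 -167.2   16. ]
(300, 368, 0) [229.6  25.    0. ]
(275, 209, 0) [582.4  84.3   0. ]
```

View pics/crop0.png

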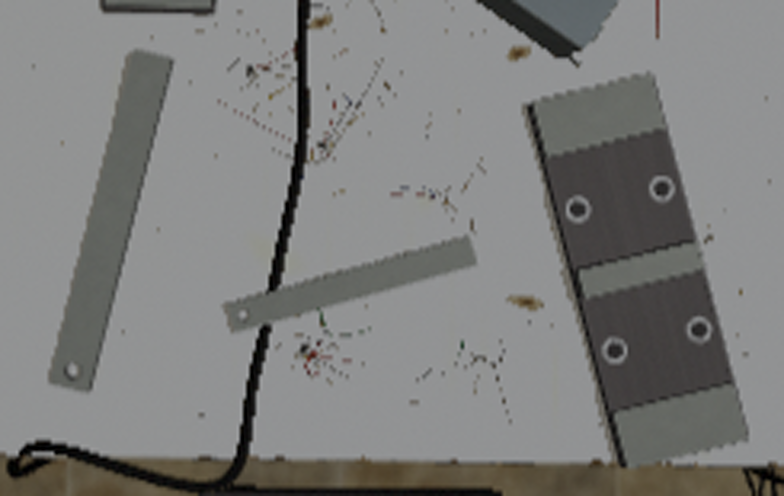

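The long bar's top-face corners in the crop are (135,50), (173,60), (91,391) and (49,381), with the hole at (71,370). The plate's end-land corners are (531,103), (653,73), (749,438) and (626,466). The middle-land corners are about (579,268), (692,241), (704,268) and (587,297).

Run:
```python
from h import *
def W(L,z,s=3.2,o=(190,180)): return np.array([w('top',u/s+o[0]-.35,v/s+o[1]-.35,z)[:2] for u,v in L])
def rep(n,P):
    l=[np.linalg.norm(P[i]-P[(i+1)%4]).round(1) for i in range(4)]
    a=P[2]+P[3]-P[0]-P[1]; print(n,P.mean(0).round(1),l,'axis deg',np.degrees(np.arctan2(a[1],a[0])).round(2))
rep('bar',W([(135,50),(173,60),(91,391),(49,381)],14)); print('hole',W([(71,370)],14))
rep('small',W([(470,235),(476,264),(232,332),(224,304)],12))
rep('plate',W([(531,103),(653,73),(749,438),(626,466)],16))
rep('mid',W([(579,268),(692,241),(704,268),(587,297)],22))
```

```text
bar [492.6 195.3] [np.float64(27.7), np.float64(236.6), np.float64(30.0), np.float64(237.5)] axis deg 166.73
hole [[388.23459052 222.04693986]]
small [449.8  28.8] [np.float64(20.5), np.float64(176.0), np.float64(20.1), np.float64(177.7)] axis deg 106.19
plate [ 462.9 -170.4] [np.float64(87.6), np.float64(258.3), np.float64(86.4), np.float64(256.7)] axis deg -165.55
mid [ 463.1 -169.8] [np.float64(79.9), np.float64(20.1), np.float64(82.8), np.float64(20.5)] axis deg -160.54
```

{"name": "move_arm", "arguments": {
  "targets": "1 0 0 0 0 0 -4.4; 1 0 0 0 0 0 -4.4; 1 -2.4 -2.4 0 0 0 0; 1 -2.4 -2.4 0 0 0 0; 1 -2.4 -2.4 0 0 0 0"
}}

```text
clock: 0.52
eef_pos: [297.5, 514.7, 230.6]
tool_rot: [-3.14, -0.0, 2.912]
force: [0.8, 0.0, -0.1]
width: 85.6
gripper_force: 0.0
```

{"name": "move_arm", "arguments": {
  "targets": "1 -2.4 -2.4 0 0 0 0; 1 -2.4 -2.4 0 0 0 0; 1 -2.4 -2.4 0 0 0 0; 1 -2.4 -2.4 0 0 0 0; 1 -2.4 -2.4 0 0 0 0"
}}

```text
clock: 0.93
eef_pos: [387.3, 369.9, 231.1]
tool_rot: [-3.141, -0.0, 2.91]
force: [-0.0, 0.2, 0.8]
width: 85.3
gripper_force: 0.0
```

{"name": "move_arm", "arguments": {
  "targets": "1 -2.4 -2.4 1 0 0 0; 1 -2.4 -2.4 1 0 0 0; 1 -2.4 -2.4 1 0 0 0; 1 -2.4 -2.4 1 0 0 0; 1 0 0 0 0 0 0"
}}

```text
clock: 1.35
eef_pos: [461.3, 247.4, 189.4]
tool_rot: [-3.135, 0.001, 2.9]
force: [0.5, -1.3, 0.3]
width: 85.0
gripper_force: 0.0
```

```bash
cat >> h.py <<'E'
def to(x,y,z,yaw):
    for _ in range(1):
        s=read_state(); p=s["eef_pos"]; r=Ro.from_euler('xyz',s["tool_rot"]); g=Ro.from_euler('xyz',[np.pi,0,np.radians(yaw)])
        print('t',round(s["clock"],2),'pos',p.round(1),'rot',np.degrees(s["tool_rot"]).round(2),'w',round(s["width"],1),'F',s["force"].round(1))
        print('turn',np.degrees((r.inv()*g).as_rotvec()).round(2),'shift cm, after turn',(g.inv().apply(np.array([x,y,z])-p)/10).round(2))
E
python3 -c "
from h import *
to(492.6,195.3,150,166.73)"
```

```text
t 1.35 pos [461.3 247.4 189.4] rot [-1.7962e+02  4.0000e-02  1.6613e+02] w 85.0 F [ 0.5 -1.3  0.3]
turn [-0.38  0.04 -0.6 ] shift cm, after turn [-4.24 -4.35  3.94]
```

{"name": "move_arm", "arguments": {
  "targets": "1 -2.1 -2.2 3 0 0 0; 1 -2.1 -2.1 3 0 0 0; 1 0 0 2 0 0 0; 1 0 0 0 0 0 0; 1 0 0 0 0 0 0"
}}

```text
clock: 1.77
eef_pos: [487.7, 205.8, 111.7]
tool_rot: [-3.14, -0.003, 2.91]
force: [0.2, 0.5, -0.2]
width: 85.1
gripper_force: 0.0
```

```bash
python3 -c "
from h import *
to(492.6,195.3,1.5,166.73)
shot('top','pics/top1.png')"
```

```text
t 1.77 pos [487.7 205.8 111.7] rot [-1.7993e+02 -1.5000e-01  1.6675e+02] w 85.1 F [ 0.2  0.5 -0.2]
turn [-0.07 -0.15  0.02] shift cm, after turn [-0.72 -0.91 11.02]
```

View pics/top1.png

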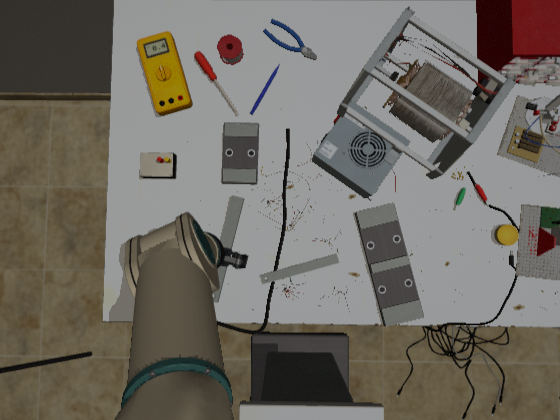

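The gripper stands over the long bar at about (230,257), with one finger visible on its right. Now I'll correct and descend.

{"name": "move_arm", "arguments": {
  "targets": "1 -0.7 -0.9 2.5 0 0 0; 1 0 0 2.5 0 0 0; 1 0 0 2 0 0 0; 1 0 0 1 0 0 0; 1 0 0 0 0 0 0"
}}

```text
clock: 2.23
eef_pos: [492.6, 196.5, 31.9]
tool_rot: [-3.141, -0.002, 2.912]
force: [-0.4, 0.7, -0.1]
width: 85.1
gripper_force: 0.0
```

```bash
python3 -c "
from h import *
to(492.6,195.3,1.5,166.73)"
```

```text
t 2.23 pos [492.6 196.5  31.9] rot [-1.7998e+02 -9.0000e-02  1.6687e+02] w 85.1 F [-0.4  0.7 -0.1]
turn [-0.02 -0.09  0.14] shift cm, after turn [-0.02 -0.12  3.04]
```

{"name": "move_arm", "arguments": {
  "targets": "1 0 -0.1 1 0 0 0; 1 0 0 1 0 0 0; 1 0 0 0.6 0 0 0; 1 0 0 0.3 0 0 0; 1 0 0 0 0 0 0"
}}

```text
clock: 2.65
eef_pos: [493.0, 194.3, 3.0]
tool_rot: [-3.141, -0.001, 2.91]
force: [-0.2, -0.6, -0.8]
width: 85.5
gripper_force: 0.0
```

{"name": "move_arm", "arguments": {
  "targets": "-1 0 0 0 0 0 0; -1 0 0 0 0 0 0; -1 0 0 0 0 0 0; -1 0 0 0 0 0 0; -1 0 0 0 0 0 0"
}}

```text
clock: 3.07
eef_pos: [493.6, 194.6, 4.0]
tool_rot: [3.141, 0.001, 2.91]
force: [-6.5, -2.3, 16.2]
width: 26.2
gripper_force: 59.8
```

{"name": "move_arm", "arguments": {
  "targets": "-1 0 0 0 0 0 0; -1 0 0 0 0 0 0; -1 0 0 0 0 0 0; -1 0 0 0 0 0 0; -1 0 0 0 0 0 0"
}}

```text
clock: 3.48
eef_pos: [493.7, 194.6, 4.1]
tool_rot: [3.141, 0.001, 2.91]
force: [-0.6, 0.2, 5.1]
width: 26.0
gripper_force: 60.0
```

{"name": "move_arm", "arguments": {
  "targets": "-1 0 0 -1 0 0 0; -1 0 0 -2 0 0 0; -1 0 0 -3 0 0 0; -1 0 0 -3 0 0 0; -1 0 0 -1 0 0 0"
}}

```text
clock: 3.9
eef_pos: [494.9, 194.8, 107.1]
tool_rot: [3.139, 0.004, 2.91]
force: [0.5, -0.9, -2.9]
width: 26.1
gripper_force: 59.5
```

```bash
python3 -c "
from h import *
to(463,-170,104,194.45)
shot('scene','pics/scene1.png')"
```

```text
t 3.9 pos [494.9 194.8 107.1] rot [179.83   0.23 166.74] w 26.1 F [ 0.5 -0.9 -2.9]
turn [  0.11   0.27 -27.71] shift cm, after turn [ 12.19 -34.54   0.31]
```

View pics/scene1.png

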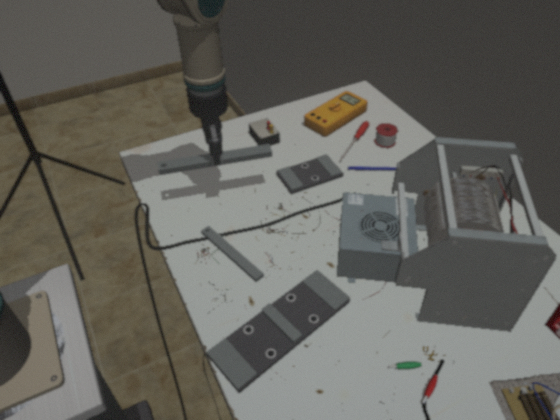

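The bar is gripped at its middle, level, and clear of the bench (about (215,158) in the scene view). Carrying it over.

{"name": "move_arm", "arguments": {
  "targets": "-1 0 0 0 0 0 -5.5; -1 0 0 0 0 0 -5.5; -1 0 0 0 0 0 -5.5; -1 0 0 0 0 0 -5.5; -1 0 0 0 0 0 -5.7"
}}

```text
clock: 4.37
eef_pos: [492.2, 193.9, 102.3]
tool_rot: [-3.141, -0.002, -2.884]
force: [-0.4, -0.6, -2.4]
width: 26.6
gripper_force: 59.5
```

{"name": "move_arm", "arguments": {
  "targets": "-1 1.5 -2 0 0 0 0; -1 1.5 -2.8 0 0 0 0; -1 1.5 -2.8 0 0 0 0; -1 1.5 -2.8 0 0 0 0; -1 1.5 -2.8 0 0 0 0"
}}

```text
clock: 4.78
eef_pos: [452.0, 46.4, 102.5]
tool_rot: [3.141, -0.002, -2.889]
force: [1.0, -0.2, -2.4]
width: 26.2
gripper_force: 59.6
```

{"name": "move_arm", "arguments": {
  "targets": "-1 0.9 -2.8 0 0 0 0; -1 0.9 -2.8 0 0 0 0; -1 0.9 -2.8 0 0 0 0; -1 0.9 -2.8 0 0 0 0; -1 0.5 -2.8 0 0 0 0"
}}

```text
clock: 5.2
eef_pos: [446.6, -99.5, 102.4]
tool_rot: [3.14, -0.003, -2.89]
force: [-0.0, 0.5, -1.9]
width: 26.2
gripper_force: 59.6
```

{"name": "move_arm", "arguments": {
  "targets": "-1 0.2 -2.8 0 0 0 0; -1 0.2 -2 0 0 0 0; -1 0 0 0 0 0 0; -1 0 0 0 0 0 0"
}}

```text
clock: 5.53
eef_pos: [456.0, -146.6, 102.4]
tool_rot: [3.141, -0.002, -2.893]
force: [0.2, 1.8, -2.3]
width: 26.2
gripper_force: 59.6
```

```bash
python3 -c "
from h import *
to(463,-170,60,194.45)"
```

```text
t 5.53 pos [ 456.  -146.6  102.4] rot [ 1.7994e+02 -9.0000e-02 -1.6573e+02] w 26.2 F [ 0.2  1.8 -2.3]
turn [ 0.06 -0.09 -0.18] shift cm, after turn [-0.1  -2.44  4.24]
```

{"name": "move_arm", "arguments": {
  "targets": "-1 0 -1.2 0 0 0 0; -1 0 -1.2 0 0 0 0; -1 -0.1 0 2 0 0 0; -1 0 0 2 0 0 0; -1 0 0 0 0 0 0"
}}

```text
clock: 5.95
eef_pos: [462.2, -168.3, 60.8]
tool_rot: [3.139, -0.004, -2.889]
force: [-1.3, -0.4, -2.1]
width: 25.9
gripper_force: 59.9
```

Run:
```python
from h import *
to(463,-170,26,194.45)
shot('top','pics/top2.png')
im=cv2.imread('pics/top2.png')[180:335,300:460]
cv2.imwrite('pics/crop2.png',cv2.resize(im,None,fx=3.8,fy=3.8,interpolation=cv2.INTER_CUBIC))
```

```text
t 5.95 pos [ 462.2 -168.3   60.8] rot [ 179.86   -0.26 -165.52] w 25.9 F [-1.3 -0.4 -2.1]
turn [ 0.14 -0.26  0.03] shift cm, after turn [-0.04 -0.19  3.48]
```

View pics/crop2.png

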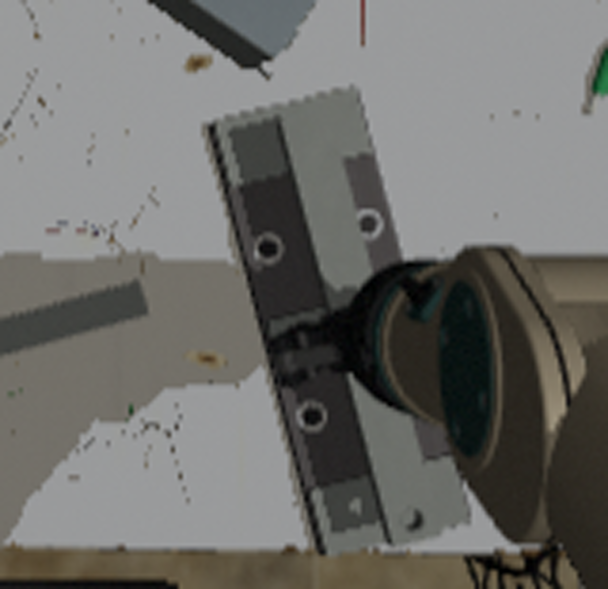

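The held bar is lined up along the plate's middle: hole end at crop (413,518) over the near land, far end around (305,105) over the far land. Lowering.

{"name": "move_arm", "arguments": {
  "targets": "-1 0 -0.2 1 0 0 0; -1 0 0 1 0 0 0; -1 0 0 0.5 0 0 0; -1 0 0 0.4 0 0 0; -1 0 0 0 0 0 0"
}}

```text
clock: 6.42
eef_pos: [463.9, -170.2, 33.7]
tool_rot: [3.141, -0.001, -2.889]
force: [0.3, 0.2, -2.8]
width: 26.4
gripper_force: 59.9
```

{"name": "move_arm", "arguments": {
  "targets": "-1 0 0 0.2 0 0 0; -1 0 0 0.2 0 0 0; -1 0 0 0 0 0 0"
}}

```text
clock: 6.67
eef_pos: [464.4, -170.4, 30.4]
tool_rot: [-3.142, 0.0, -2.889]
force: [0.1, 0.0, -3.1]
width: 26.0
gripper_force: 59.9
```

```bash
python3 -c "
from h import *
to(463,-170,26,194.45)"
```

```text
t 6.67 pos [ 464.4 -170.4   30.4] rot [-1.8000e+02  1.0000e-02 -1.6554e+02] w 26.0 F [ 0.1  0.  -3.1]
turn [-0.    0.01  0.01] shift cm, after turn [0.13 0.08 0.44]
```

{"name": "move_arm", "arguments": {
  "targets": "-1 0.1 0 0.1 0 0 0; -1 0 0 0.1 0 0 0; -1 0 0 0.1 0 0 0; -1 0 0 0 0 0 0; -1 0 0 0 0 0 0"
}}

```text
clock: 7.08
eef_pos: [463.4, -170.7, 27.4]
tool_rot: [3.142, -0.0, -2.889]
force: [-0.6, -0.4, -2.1]
width: 26.0
gripper_force: 59.9
```

{"name": "move_arm", "arguments": {
  "targets": "-1 0 0 0.1 0 0 0; -1 0 0 0.05 0 0 0; -1 0 0 0 0 0 0; -1 0 0 0 0 0 0"
}}

```text
clock: 7.42
eef_pos: [463.5, -170.7, 26.1]
tool_rot: [-3.141, 0.0, -2.889]
force: [-0.8, -0.3, 1.0]
width: 26.2
gripper_force: 60.2
```

{"name": "move_arm", "arguments": {
  "targets": "-0.2 0 0 0 0 0 0; 0 0 0 0 0 0 0; 0.3 0 0 0 0 0 0; 0.6 0 0 0 0 0 0; 0.6 0 0 0 0 0 0"
}}

```text
clock: 7.83
eef_pos: [463.5, -170.7, 25.9]
tool_rot: [-3.142, 0.0, -2.889]
force: [-0.0, 0.8, -0.7]
width: 68.3
gripper_force: 0.0
```

{"name": "move_arm", "arguments": {
  "targets": "0.6 0 0 -0.5 0 0 0; 0.6 0 0 -1 0 0 0; 0.6 0 0 -1.5 0 0 0; 0.6 0 0 -2 0 0 0; 0.6 0 0 -2 0 0 0"
}}

```text
clock: 8.25
eef_pos: [463.1, -170.6, 97.3]
tool_rot: [3.141, -0.0, -2.889]
force: [1.1, -0.2, 0.6]
width: 68.8
gripper_force: 0.0
```

Run:
```python
from h import *
c,s=np.cos(np.radians(14.45)),np.sin(np.radians(14.45))
to(463.3+90*c,-170.3+90*s,100,194.45)
shot('top','pics/top3.png')
im=cv2.imread('pics/top3.png')[180:335,300:460]
cv2.imwrite('pics/crop3.png',cv2.resize(im,None,fx=3.8,fy=3.8,interpolation=cv2.INTER_CUBIC))
```

```text
t 8.25 pos [ 463.1 -170.6   97.3] rot [ 1.7999e+02 -2.0000e-02 -1.6554e+02] w 68.8 F [ 1.1 -0.2  0.6]
turn [ 0.01 -0.02  0.01] shift cm, after turn [-9.02  0.02 -0.27]
```

View pics/crop3.png

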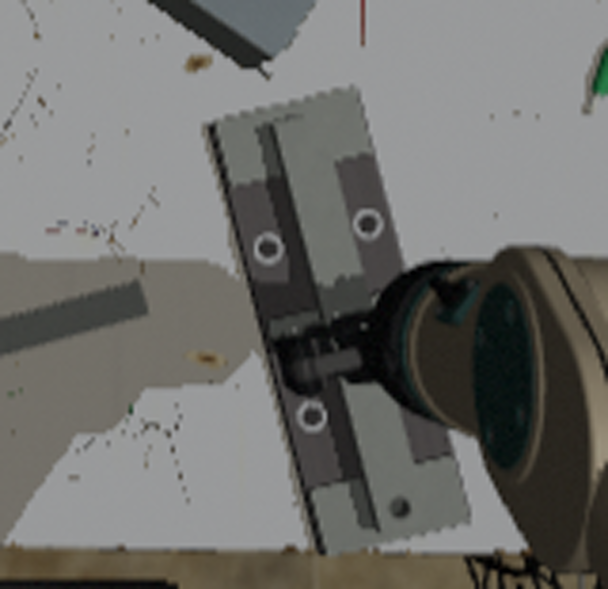

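The bar lies along the plate's middle, with its hole at crop (400,507) and the fingers free of it. Next I'll shut the gripper, go over the plain end (far side), and verify the hole position.

{"name": "move_arm", "arguments": {
  "targets": "-1 -1.8 0 0 0 0 0; -1 -1.8 0 0 0 0 0; -1 -1.8 0 0 0 0 0; -1 -1.8 0 0 0 0 0; -1 -1.8 0 0 0 0 0"
}}

```text
clock: 8.72
eef_pos: [551.5, -148.1, 96.9]
tool_rot: [-3.141, 0.001, -2.89]
force: [-0.3, -0.4, 0.4]
width: 7.7
gripper_force: 0.0
```

{"name": "move_arm", "arguments": {
  "targets": "-1 0 0 2 0 0 0; -1 0 0 2 0 0 0; -1 0 0 1 0 0 0; -1 0 0 0 0 0 0; -1 0 0 0 0 0 0"
}}

```text
clock: 9.13
eef_pos: [550.2, -148.3, 46.1]
tool_rot: [3.141, -0.001, -2.889]
force: [1.4, 0.2, -0.1]
width: -0.1
gripper_force: 0.0
```

Run:
```python
from h import *
print(w('top',300+400/3.8-.35,180+507/3.8-.35,36))
c,s=np.cos(np.radians(14.45)),np.sin(np.radians(14.45))
to(463.3+90*c,-170.3+90*s,38,194.45)
```

```text
[ 358.15463372 -198.34806774   36.        ]
t 9.13 pos [ 550.2 -148.3   46.1] rot [ 1.7998e+02 -4.0000e-02 -1.6555e+02] w -0.1 F [ 1.4  0.2 -0.1]
turn [ 0.02 -0.04 -0.  ] shift cm, after turn [-0.03  0.03  0.81]
```

Bar position is within about 1.5 mm of the plan. Pressing the plain end.

{"name": "move_arm", "arguments": {
  "targets": "-1 0 0 0.4 0 0 0; -1 0 0 0.4 0 0 0; -1 0 0 0.3 0 0 0; -1 0 0 0.2 0 0 0; -1 0 0 0.2 0 0 0"
}}

```text
clock: 9.55
eef_pos: [550.9, -148.3, 31.5]
tool_rot: [-3.141, 0.001, -2.889]
force: [-4.2, 0.8, 27.4]
width: -0.2
gripper_force: 13.8
```

{"name": "move_arm", "arguments": {
  "targets": "-1 0 0 0.1 0 0 0; -1 0 0 0.1 0 0 0; -1 0 0 0 0 0 0"
}}

```text
clock: 9.8
eef_pos: [550.9, -148.4, 31.6]
tool_rot: [-3.14, 0.001, -2.889]
force: [-4.3, 0.9, 22.8]
width: 0.1
gripper_force: 11.1
```

{"name": "move_arm", "arguments": {
  "targets": "-1 0 0 0 0 0 0; -1 0 0 0 0 0 0; -1 0 0 0 0 0 0; -1 0 0 0 0 0 0"
}}

```text
clock: 10.13
eef_pos: [550.9, -148.4, 31.6]
tool_rot: [-3.14, 0.001, -2.889]
force: [-4.8, 1.7, 22.2]
width: 0.2
gripper_force: 11.1
```

Run:
```python
from h import *
d=shot('scene','pics/scene2.png')
im=cv2.imread('pics/scene2.png')[230:400,190:370]
cv2.imwrite('pics/crop4.png',cv2.resize(im,None,fx=3.5,fy=3.5,interpolation=cv2.INTER_CUBIC))
```

```text
(no output)
```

View pics/crop4.png

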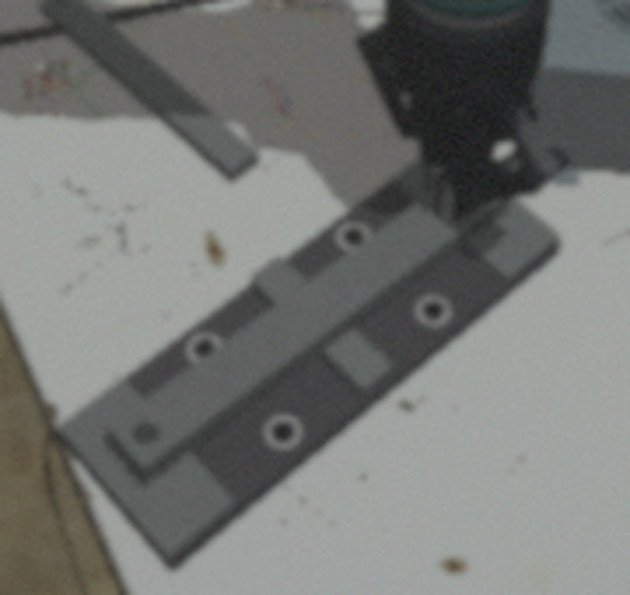

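The tipped bar shows a clear gap under its hole end (crop (150,470)), and the fingers sit on the plain end. Lifting and moving to the hole end.

{"name": "move_arm", "arguments": {
  "targets": "-1 0 0 -0.5 0 0 0; -1 0 0 -1.5 0 0 0; -1 0 0 -2 0 0 0; -1 0 0 -1 0 0 0; -1 2.5 0 0 0 0 0"
}}

```text
clock: 10.6
eef_pos: [533.5, -152.9, 81.7]
tool_rot: [-3.139, 0.012, -2.886]
force: [1.4, -0.2, -0.3]
width: 0.1
gripper_force: 0.0
```

{"name": "move_arm", "arguments": {
  "targets": "-1 3 0 0 0 0 0; -1 3 0 0 0 0 0; -1 3 0 0 0 0 0; -1 3 0 0 0 0 0; -1 2.5 0 0 0 0 0"
}}

```text
clock: 11.02
eef_pos: [383.6, -191.0, 79.0]
tool_rot: [3.141, -0.001, -2.89]
force: [0.9, -1.3, 0.3]
width: -0.0
gripper_force: 0.0
```

{"name": "move_arm", "arguments": {
  "targets": "-1 0.9 0 0 0 0 0; -1 0 0 1 0 0 0; -1 0 0 0.5 0 0 0; -1 0 0 0 0 0 0"
}}

```text
clock: 11.35
eef_pos: [378.0, -192.6, 63.2]
tool_rot: [3.141, 0.0, -2.889]
force: [0.6, 0.5, -0.4]
width: -0.2
gripper_force: 0.0
```

Run:
```python
from h import *
c,s=np.cos(np.radians(14.45)),np.sin(np.radians(14.45))
to(463.3-88*c,-170.3-88*s,43,194.45)
```

```text
t 11.35 pos [ 378.  -192.6   63.2] rot [ 1.7997e+02  1.0000e-02 -1.6551e+02] w -0.2 F [ 0.6  0.5 -0.4]
turn [0.03 0.01 0.04] shift cm, after turn [-0.02  0.03  2.02]
```

{"name": "move_arm", "arguments": {
  "targets": "-1 0 0 1 0 0 0; -1 0 0 0.6 0 0 0; -1 0 0 0.5 0 0 0; -1 0 0 0.4 0 0 0; -1 0 0 0.4 0 0 0"
}}

```text
clock: 11.77
eef_pos: [378.7, -192.6, 34.7]
tool_rot: [-3.141, 0.001, -2.888]
force: [-0.4, -0.3, -0.7]
width: 0.1
gripper_force: 0.0
```

{"name": "move_arm", "arguments": {
  "targets": "-1 0 0 0.2 0 0 0; -1 0 0 0.2 0 0 0; -1 0 0 0.1 0 0 0; -1 0 0 0 0 0 0; -1 0 0 0 0 0 0"
}}

```text
clock: 12.18
eef_pos: [378.5, -192.7, 31.7]
tool_rot: [-3.139, 0.002, -2.888]
force: [-3.7, 1.9, 27.9]
width: -0.2
gripper_force: 13.8
```

{"name": "move_arm", "arguments": {
  "targets": "-1 0 0 0 0 0 0; -1 0 0 0 0 0 0; -1 0 0 0 0 0 0; -1 0 0 0 0 0 0"
}}

```text
clock: 12.52
eef_pos: [378.6, -192.7, 31.7]
tool_rot: [-3.139, 0.002, -2.888]
force: [-3.9, 1.9, 26.9]
width: -0.1
gripper_force: 13.8
```

{"name": "move_arm", "arguments": {
  "targets": "-1 0 0 -0.4 0 0 0; -1 0 0 -1 0 0 0; -1 0 0 -3 0 0 0; -1 0 0 -4 0 0 0; -1 0 0 -4 0 0 0"
}}

```text
clock: 12.93
eef_pos: [377.4, -191.7, 155.2]
tool_rot: [3.139, -0.001, -2.887]
force: [1.4, -1.2, 0.3]
width: 0.1
gripper_force: 0.0
```

{"name": "move_arm", "arguments": {
  "targets": "-1 0 3 -1 0 0 0; -1 0 3 0 0 0 0; -1 0 3 0 0 0 0; -1 0 3 0 0 0 0; -1 0 3 0 0 0 0"
}}

```text
clock: 13.35
eef_pos: [340.4, -46.1, 164.4]
tool_rot: [-3.141, 0.002, -2.89]
force: [1.3, -0.3, 0.3]
width: -0.1
gripper_force: 0.0
```

{"name": "move_arm", "arguments": {
  "targets": "-1 0 3 0 0 0 0; -1 0 3 0 0 0 0; -1 0 0 0 0 0 0; -1 0 0 0 0 0 0; -1 0 0 0 0 0 0"
}}

```text
clock: 13.77
eef_pos: [325.5, 10.5, 164.1]
tool_rot: [-3.141, 0.0, -2.888]
force: [0.9, -0.0, -0.2]
width: -0.1
gripper_force: 0.0
```

Run:
```python
from h import *
to(463,-170,0,194.45)
d=shot('top','pics/top4.png')
im=cv2.imread('pics/top4.png')[180:335,300:460]
cv2.imwrite('pics/crop5.png',cv2.resize(im,None,fx=3.8,fy=3.8,interpolation=cv2.INTER_CUBIC))
```

```text
t 13.77 pos [325.5  10.5 164.1] rot [-1.7998e+02  2.0000e-02 -1.6550e+02] w -0.1 F [ 0.9 -0.  -0.2]
turn [-0.02  0.02  0.05] shift cm, after turn [ -8.82 -20.91  16.41]
```

View pics/crop5.png

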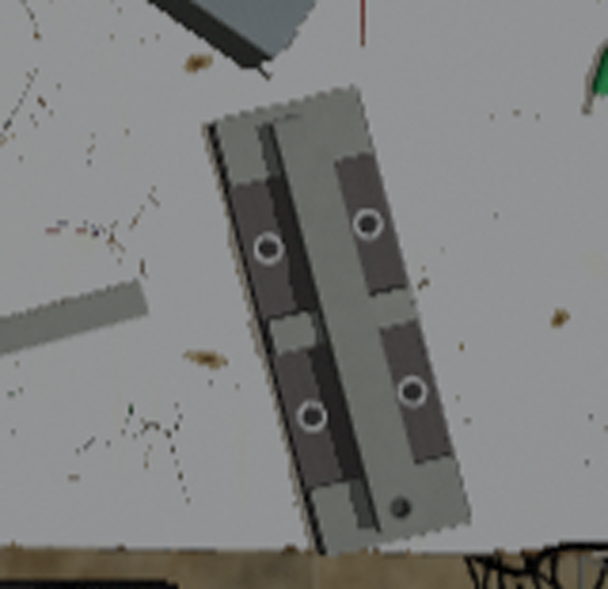

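The bar lies centred and in line on the plate (hole at crop (400,507)). The plate hasn't moved and the arm is clear, so I'm handing in.

```bash
python3 -c "
from h import *
print(order.finish_job())"
```

```text
the job is handed in; nothing more can be done
None
```

I laid the straightedge along the middle of the three-land plate, let go of it, pressed the plain end and then the hanging-hole end down (about 22–28 N each, held for over 0.3 s), and handed the job in at about 14 s; it is still lying on the plate and no verdict came back.

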